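# Present the uncapped jar and a fresh cap for closing

## Robot

A 7-joint arm with a two-finger parallel gripper is mounted at the origin on the work surface. World frame = base frame: x ahead of the robot, y to its left, z up, the work surface at z = 0. Lengths are in m, angles in rad, forces in N, time in s.
With the tool pointing down it reaches from about 0.35 to 0.9 m from the base axis. Payload 19.9 kg.
Tool frame: the origin (TCP) lies on the front face of the gripper's body, between the roots of the fingers; the fingertips stand 73 mm ahead of it and the grasp point (between the pads) lies 54 mm ahead of it; z points along the fingers, y is the direction in which the jaws open and shut (so a half turn about z gives the same grasp; the last joint's range is limited). The gripper opens to 85 mm and grips with 20 to 120 N. Pads are 22 mm wide; open, the fingers measure 114 mm over their backs; the gripper's body (76 mm by 85 mm) begins 54 mm behind the grasp point. The pads swing forward as they close: fully open they stand 13 mm farther back than shut.
Start: joints at [1.103, 0.417, -0.01, 1.614, 0.005, 1.111, -0.053], TCP at [0.259, -0.569, 0.304] pointing down, gripper open.
Joint ranges: [-2.81, 2.81], [-0.39, 2.02], [-1.27, 1.25], [0.06, 2.57], [-1.19, 4.33], [0.19, 2], [-2.82, 2.82]. Speed limits (rad/s): [1.89, 1.89, 2.39, 2.39, 3.01, 3.01, 3.01].

## Interface

Orientations are given as a unit quaternion [w, x, y, z].
In Python, from cell import arm gives the robot as it stands.
- The arm moves only by the tool arm_command, never from a script. Its argument "rows" is one flat list of numbers, 4 for each row, row after row: the shift along the tool's x, y, z in cm, then the turn about the tool's z in rad. A call has 1 to 10 rows; each row is the pose to reach, as a shift and turn from the pose measured when the call began, along the tool's axes at that moment; what a row does not reach only later rows make up. A row lasts 1/10 s, in which the tool goes at most 50 mm and 8.59 degrees, less where a joint would pass 70% of its speed; a pose out of reach is approached as far as the arm can. A call with a gripper value outside its range is refused whole. "jaw" is the opening, from 0 (shut) to 1 (fully open), set as the call begins (left out, the last holds). The fingers move at their own pace and stop on an object; the grip force is fixed at half the most. Time passes only in rows, so rows that repeat a pose let the fingers close. It gives the time, the measured TCP pose, the force and the opening at its end, in the units of the state.
- arm.observe(): the state, without advancing time (a new reading comes with each control period).
- arm.get_image(name): name is "side" or "top" or "wrist"; returns the picture (400x640x3 uint8, red, green, blue); there is no depth.
- arm.camera_model(name): a dict with "K" (3x3 intrinsics, pixels), "D" ([k1, k2, p1, p2, k3] as OpenCV has them; the pictures are not rectified), "rvec" (rotation vector, rad) and "tvec" (3), from world to camera coordinates, as OpenCV has them; the wrist camera has in their place "tool_from_camera" (4x4, takes a point from camera to tool coordinates, whose origin is the TCP and whose axes are the flange's). Camera axes: x right, y down, z forward; pixel columns grow to the right and rows downward; lengths in m; the calibration is good to about 2 mm. A picture is of the moment at which its call begins: read the wrist's pose just before it. camera_model takes no time and is no camera call.
- arm.close_job(): hands the job in, once; it reports no verdict.
The state is a dict: "clock": time; "qpos": joint angles; "qvel": joint speeds; "effort": joint torques, N m; "ee_pos": TCP position; "eef_rot": TCP orientation; "ft_force": force on the tool from outside, world axes, zero at the start; "moment": the same for the moment, N m; "opening": finger opening in m.
Only numpy, scipy, OpenCV 4.12 (cv2) and the standard library are available. Lean on these libraries where they do the work, as an engineer would, in place of code of your own. Each camera call takes 0.05 s, during which the arm holds its last target.

## Task

I am about to screw a cap on the one culture jar on the carousel that has none. Push the dispenser's slide all the way in so that one fresh cap drops flat into its tray, let the slide spring back, then turn the carousel until the uncapped jar stands squarely in the opening of the guard rail, and finish with the gripper still holding the carousel firmly so that it cannot turn. Never touch the uncapped jar itself, and do not shift the other things on the bench.

Things in the scene. Friction and masses are not known exactly. Their poses are not given: they have to be found in the camera images.
- dispenser: Fixed cap dispenser: grey base 215 x 90 mm; upright magazine 61 mm square, top 77 mm up, floor 14 mm up, holding 3 stacked caps; in front an open steel tray, inside 89 x 59 mm, floor 9 mm up, walls 24 mm up, 30 to 119 mm along +x. Origin: on the bench under the magazine's centre. +x: the way the slide is pushed and the cap comes out; z up. Heights are above the bench.
- ejector (a joint): The dispenser's spring slide: 0 at rest, grows as pushed along the dispenser's +x, end stop at 0.067 m; the cap drops into the tray only past about 0.064 m. The spring pushes back with 2 N at rest, 7 N fully in, and returns the slide by itself when let go; then the next cap drops in the magazine.
- push_pad (a point): Middle of the outer face of the slide's upright black push pad: 44 mm wide (dispenser's y), 8 mm thick, from 16 to 66 mm above the bench, this point at 45 mm. The face looks to the dispenser's -x, at rest 108 mm behind the dispenser's origin; the bench behind it is free. Guides beside the slide are 26 mm high.
- cap1_center (a point): Centre of the lowest cap in the magazine, the one that the slide pushes out. White round screw cap with a filter disc, 50 mm across, 16 mm high, 20 g; z is its axis.
- cap2_center (a point): Centre of the second cap in the magazine (alike); it stays in the magazine.
- cap3_center (a point): Centre of the top cap in the magazine (alike); it stays in the magazine.
- carousel_base: Fixed base of the jar carousel: disc 276 mm across, steel guard rail (rod 7 mm, radius 142 mm, 72 mm above the bench) all round except one opening 84 mm wide at the front, where a take-off shelf (76 mm wide, top 32 mm up) reaches to 200 mm from the centre. Origin: on the bench at the axis. +x points to the opening (front), z up.
- carousel: Turntable (aluminium disc 260 mm across, top 34 mm up) turning either way without end on a light bearing (0.05 N m friction); stays where left. Six jars stand fast in its cups on a 90 mm radius, 60 degrees apart; five are capped (cap 50 mm across, top 135 mm above the bench). Origin: on the bench at the axis; z up; +x points to the uncapped jar.
- handle (a point): Centre of the black carrying handle on the turntable's axis, by which it is turned: flat upright grip 72 mm long (turntable's x), 16 mm thick (its y), 44 mm high, this point 172 mm above the bench. Turns with the turntable; all else on the carousel is below 150 mm. Axes as carousel.
- open_jar: The one jar without a cap: clear jar 60 mm across with an open neck 40 mm across, 98 mm high, filled with brown substrate. It is part of the turntable. Origin: centre of its underside, 34 mm above the bench. Not to be touched.
- front_place (a point): Where the uncapped jar's origin must come: the point in the middle of the guard rail's opening on the 90 mm jar circle, 34 mm above the bench. It belongs to the fixed base.
- spare_jar: Bystander: a capped jar, 60 mm across, 101 mm high, on the bench. Origin: centre of its underside.
- spray_bottle: Bystander: white spray bottle, 54 mm across, 182 mm high. Origin: centre of its underside.
- tape_roll: Bystander: roll of clear tape lying flat, 80 mm across, 24 mm high. Origin: centre of its underside.
- tool_cup: Bystander: steel cup with forceps and a spatula, 72 mm across, 165 mm high with the tools. Origin: centre of its underside.
- dishes: Bystander: pile of four culture dishes, 92 mm across, 55 mm high. Origin: centre of its underside.
- scoop: Bystander: steel spoon with a wooden handle, 190 mm long, lying on the bench. Origin: its middle, at bench height.
- hygrometer: Bystander: small white meter, 30 x 70 x 55 mm. Origin: centre of its underside.
Mind the look-alikes: they are no part of the job. Leave any green or red look-alike of the part that bears cap3_center alone.

How it is judged:
By the outcome, as a careful person would: the job done as asked, in the order asked, and still so for the second after the job is handed in, while the arm keeps its last pose, push and grip.
It also fails if it takes over 72 s, if anything falls off the work surface, if the arm or the gripper's body presses on something with over 40 N, if the wrist force passes 120 N, or if a joint passes its speed limit or range.

## Working session

There is one attempt and no reset: what is moved stays moved. The work goes in short steps, Python scripts to look and compute and a tool call to move; the robot and the scene stay as the last step left them, time stands still between calls to the robot, and variables do not carry over. Pictures are saved under pics/ and viewed, and the job is handed in when it is done.

Besides the shell and the picture viewer there is one more tool, called after ">>>" as name(argument=value, ...) on one line, values as JSON. arm_command: Moves the arm, as the interface text tells. Its arguments: {"type":"object","properties":{"rows":{"type":"array"},"jaw":{"type":"number"}},"required":["rows"]}

```bash
mkdir -p pics; ls
python3 - <<'E'
from cell import arm
import cv2
o=arm.observe();print(o)
for n in("side","top","wrist"):
    im=arm.get_image(n);cv2.imwrite(f"pics/{n}0.png",im[:,:,::-1]);print(n,arm.camera_model(n))
E
```

```text
pics
{'clock': 0.0, 'qpos': array([ 1.10248692,  0.41799407, -0.01032728,  1.61421463,  0.00466568,
        1.11069886, -0.05299279]), 'qvel': array([ 0.00026036,  0.0016374 ,  0.00236086,  0.00032126, -0.00355445,
       -0.0004932 , -0.00032038]), 'effort': array([-9.30121787e-04, -8.64444852e+01,  6.78053498e-01, -4.34897983e+01,
        1.89432793e-02,  7.61180709e-03,  3.56192277e-05]), 'ee_pos': array([ 0.25863   , -0.56867263,  0.30323055]), 'eef_rot': array([-6.24481695e-04,  9.77312911e-01,  2.11799569e-01, -1.63030496e-04]), 'ft_force': array([0.23634941, 0.351569  , 0.5495602 ]), 'moment': array([-0.0614002 , -0.01418658, -0.02350536]), 'opening': 0.08520576015480809}
side {'K': array([[391.38345919,   0.        , 315.97735143],
       [  0.        , 391.38345919, 199.65039511],
       [  0.        ,   0.        ,   1.        ]]), 'D': array([-0.06026079,  0.        ,  0.        ,  0.        ,  0.        ]), 'rvec': array([ 0.66071677, -2.74764736,  0.98943977]), 'tvec': array([0.51585794, 0.29278761, 1.1254222 ])}
top {'K': array([[456.7916426 ,   0.        , 312.72476456
[... 200 characters left out ...]
[ 2.18699608, -2.18502806,  0.1067277 ]), 'tvec': array([-0.02581286,  0.56373823,  1.590296  ])}
wrist {'K': array([[275.48312611,   0.        , 317.15502767],
       [  0.        , 275.48312611, 195.29471457],
       [  0.        ,   0.        ,   1.        ]]), 'D': array([0.00483833, 0.        , 0.        , 0.        , 0.        ]), 'tool_from_camera': array([[-2.41613718e-04, -9.63794617e-01, -2.66645603e-01,
         6.81808827e-02],
       [ 9.99999684e-01, -4.34916559e-04,  6.65889837e-04,
        -8.36804468e-04],
       [-7.57749629e-04, -2.66645358e-01,  9.63794417e-01,
        -6.95634313e-02],
       [ 0.00000000e+00,  0.00000000e+00,  0.00000000e+00,
         1.00000000e+00]])}
```

View pics/top0.png

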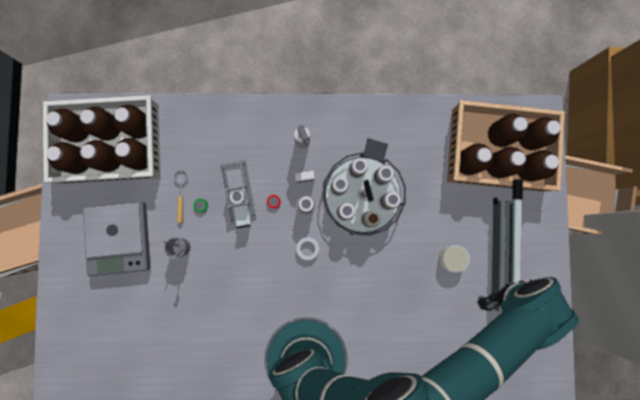

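View pics/side0.png

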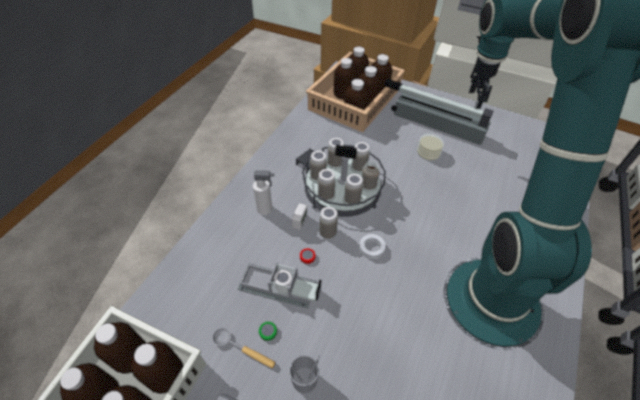

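View pics/wrist0.png

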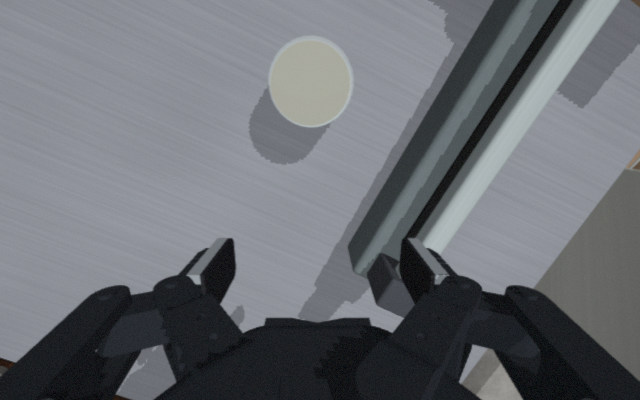

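```bash
cat > h.py <<'E'
import cv2,numpy as np
from scipy.spatial.transform import Rotation as R
from cell import arm
def cam(n,obs=None):
    m=arm.camera_model(n)
    if n=="wrist":
        q=obs["eef_rot"];T=np.eye(4);T[:3,:3]=R.from_quat([q[1],q[2],q[3],q[0]]).as_matrix();T[:3,3]=obs["ee_pos"]
        W=np.linalg.inv(T@m["tool_from_camera"]);return m["K"],m["D"],W[:3,:3],W[:3,3]
    return m["K"],m["D"],cv2.Rodrigues(m["rvec"])[0],m["tvec"]
def ray(c,uv):
    K,D,Rr,t=c;p=cv2.undistortPoints(np.array([[uv]],float),K,D)[0,0]
    d=Rr.T@np.array([p[0],p[1],1]);return -Rr.T@t,d/np.linalg.norm(d)
def onz(c,uv,z):
    o,d=ray(c,uv);return o+d*(z-o[2])/d[2]
def proj(c,P):
    K,D,Rr,t=c;return cv2.projectPoints(np.array(P,float).reshape(-1,3),cv2.Rodrigues(Rr)[0],t,K,D)[0][:,0]
def tri(c1,u1,c2,u2):
    o1,d1=ray(c1,u1);o2,d2=ray(c2,u2)
    s=np.linalg.lstsq(np.c_[d1,-d2],o2-o1,rcond=None)[0];a=o1+s[0]*d1;b=o2+s[1]*d2
    return (a+b)/2,np.linalg.norm(a-b)
E
python3 - <<'E'
import cv2
t=cv2.imread("pics/top0.png");s=cv2.imread("pics/side0.png")
cv2.imwrite("pics/c1.png",cv2.resize(t[135:245,310:420],(600,600),interpolation=cv2.INTER_CUBIC))
cv2.imwrite("pics/c2.png",cv2.resize(t[150:240,190:290],(800,720)[:2],interpolation=cv2.INTER_CUBIC)[:600])
cv2.imwrite("pics/c2.png",cv2.resize(t[155:240,195:280],(595,595),interpolation=cv2.INTER_CUBIC))
cv2.imwrite("pics/c3.png",cv2.resize(s[240:340,225:345],(720,600),interpolation=cv2.INTER_CUBIC))
E
```

```text
(no output)
```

View pics/c1.png

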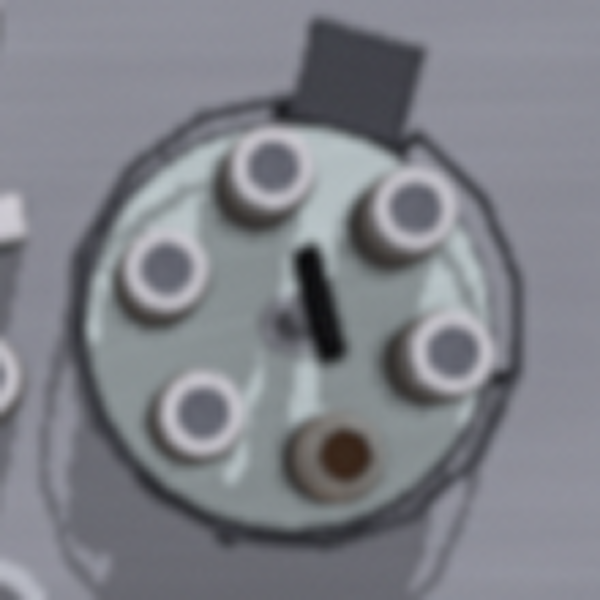

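View pics/c2.png

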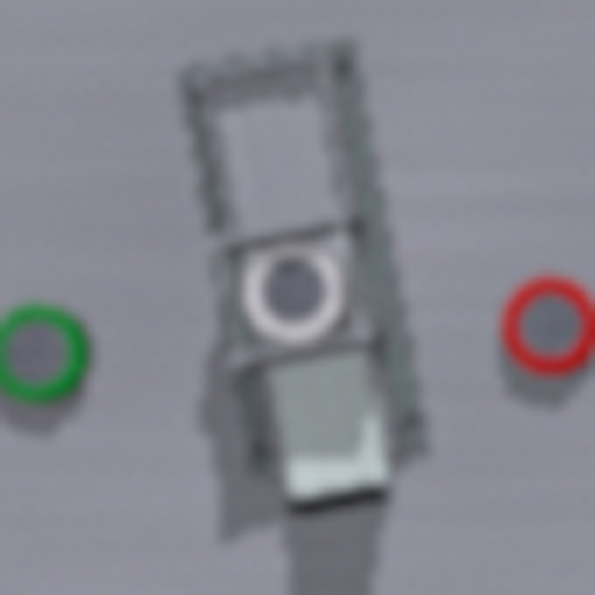

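View pics/c3.png

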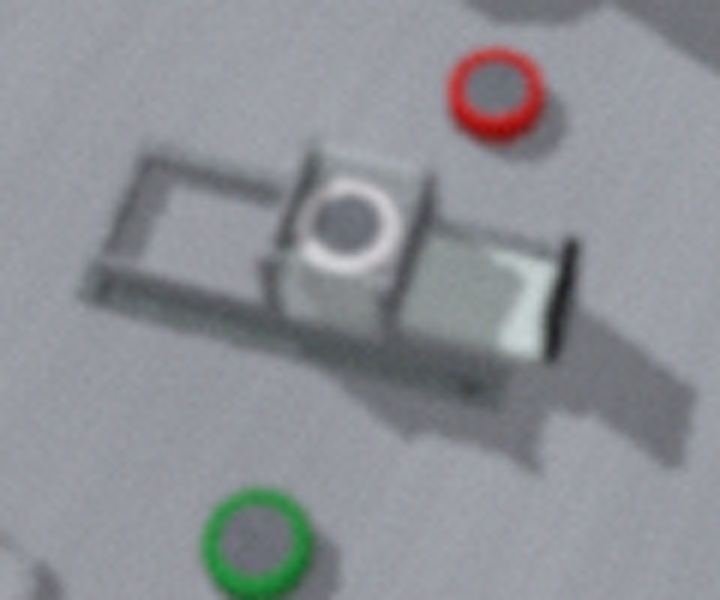

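Run:
```python
from h import *
t=cam("top");s=cam("side")
f=lambda p,x0,y0,k:((p[0]+.5)/k-.5+x0,(p[1]+.5)/k-.5+y0)
d=lambda p,z:onz(t,f(p,195,155,7),z)
cap=d((294,290),.062);print("cap3top",cap)
pl,pr=d((285,505),.066),d((390,490),.066);print("pad",pl,pr,np.linalg.norm(pl-pr))
tl,tr=d((183,80),.024),d((350,45),.024);print("tray",tl,tr,np.linalg.norm(tl-tr))
br=d((425,450),.02);print(br)
for a,b in((cap,(tl+tr)/2),((pl+pr)/2,cap),((pl+pr)/2,(tl+tr)/2)):
    v=b-a;print(np.hypot(*v[:2]),np.degrees(np.arctan2(v[1],v[0])))
v=tl-tr;print(np.degrees(np.arctan2(v[1],v[0]))-90); v=pl-pr;print(np.degrees(np.arctan2(v[1],v[0]))-90)
g=lambda p:f(p,225,240,6)
print("cap side",onz(s,g((349,226)),.062),tri(t,f((294,290),195,155,7),s,g((349,226))))
print("pad side",onz(s,g((573,242)),.066),onz(s,g((552,358)),.016))
# carousel
c=lambda p,z:onz(t,f(p,310,135,600/110),z)
caps=[c(p,.135) for p in((272,165),(415,207),(452,353),(202,412),(166,268))]
jar=c((346,455),.132);print("jar",jar)
P=np.array(caps+[jar])[:,:2]
A=np.c_[2*P,np.ones(6)];x=np.linalg.lstsq(A,(P**2).sum(1),rcond=None)[0];C=x[:2];print("C",C,np.sqrt(x[2]+C@C),P.mean(0))
a=np.degrees(np.arctan2(*(P-C).T[::-1]));print(a,np.mod(a,60))
h1,h2=c((308,250),.194),c((332,355),.194);print("handle",h1,h2,(h1+h2)/2,np.degrees(np.arctan2(*(h2-h1)[:2][::-1])))
e1,e2=c((317,18),.032),c((426,48),.032);print("shelf",e1,e2,np.linalg.norm(e1-e2));m=(e1+e2)/2
v=m[:2]-C;print(np.hypot(*v),np.degrees(np.arctan2(v[1],v[0])));v=e1-e2;print(np.degrees(np.arctan2(v[1],v[0]))-90)
```

```text
cap3top [0.56429805 0.23747694 0.062     ]
pad [0.45866846 0.23979376 0.066     ] [0.46602855 0.18869916 0.066     ] 0.05162197712099986
tray [0.67420106 0.30095026 0.024     ] [0.6922873 0.2166953 0.024    ] 0.08617430390923743
[0.48719819 0.1769321  0.02      ]
0.12084629595391916 10.173892257005683
0.10456272991976312 12.836395167594333
0.2253485023739988 11.408956781644175
12.115303310004663
8.196972972156757
cap side [0.56249747 0.23947765 0.062     ] (array([0.56419403, 0.23789465, 0.0580832 ]), np.float64(0.0009395414901057857))
pad side [0.4644438  0.20085288 0.066     ] [0.45699142 0.23603569 0.016     ]
jar [ 0.48633209 -0.22215259  0.132     ]
C [ 0.57429894 -0.20037145] 0.09034412443903504 [ 0.57410801 -0.20024099]
[  13.93998775  -46.1048105  -107.01553341  133.61763046   73.94258685
 -166.0929125 ] [13.93998775 13.8951895  12.98446659 13.61763046 13.94258685 13.9070875 ]
handle [ 0.60327324 -0.19213215  0.194     ] [ 0.54199465 -0.20550726  0.194     ] [ 0.57263395 -0.19881971  0.194     ] -167.68730845933337
shelf [ 0.77529966 -0.22097138  0.032     ] [ 0.75571957 -0.29211435  0.032     ] 0.07378822657455271
0.19929061832188585 -16.371056442025612
-15.388062142791213
```

```bash
cat >> h.py <<'E'
def st():
    o=arm.observe();q=o["eef_rot"];M=R.from_quat([q[1],q[2],q[3],q[0]]).as_matrix()
    return o,M,np.degrees(np.arctan2(M[1,0],M[0,0]))
def go(x,y,z,yaw):
    o,M,yw=st()
    d=M.T@(np.array([x,y,z])-o["ee_pos"])*100
    t=-np.radians((yaw-yw+180)%360-180)
    print("t",o["clock"],"pos",o["ee_pos"].round(4),"yaw",yw.round(2),"q",o["qpos"].round(2),"F",o["ft_force"].round(1),"op",round(o["opening"],4))
    print("ROW",d.round(2),t.round(3))
E
python3 -c "
from h import *
go(.42,-.2,.33,11.4)"
```

```text
t 0.15 pos [ 0.2586 -0.5688  0.3034] yaw 24.45 q [ 1.1   0.42 -0.01  1.61  0.    1.11 -0.05] F [-0.7 -1.2  1.2] op 0.0854
ROW [ 29.96 -26.89  -2.64] 0.228
```

>>> arm_command(rows=[30, -27, -2.6, 0.23, 30, -27, -2.6, 0.23, 30, -27, -2.6, 0.23, 30, -27, -2.6, 0.23, 30, -27, -2.6, 0.23, 30, -27, -2.6, 0.23, 30, -27, -2.6, 0.23, 30, -27, -2.6, 0.23, 30, -27, -2.6, 0.23, 30, -27, -2.6, 0.23], jaw=0)

```text
clock: 1.15
ee_pos: [0.4204, -0.1977, 0.3297]
eef_rot: [-0.0, 0.995, 0.1, -0.0]
ft_force: [0.2, -1.6, -0.3]
opening: 0.0003
```

```bash
python3 -c "
from h import *
go(.42,.20,.30,11.4)"
```

```text
t 1.15 pos [ 0.4204 -0.1977  0.3297] yaw 11.43 q [ 0.58  0.11 -0.22  1.96  0.03  1.08 -1.02] F [ 0.2 -1.6 -0.3] op 0.0003
ROW [  7.85 -38.99   3.  ] 0.001
```

>>> arm_command(rows=[7, -39, 3, 0, 7, -39, 3, 0, 7, -39, 3, 0, 7, -39, 3, 0, 7, -39, 3, 0, 7, -39, 3, 0, 7, -39, 3, 0, 7, -39, 3, 0, 7, -39, 3, 0, 7, -39, 3, 0])

```text
clock: 2.15
ee_pos: [0.4121, 0.1979, 0.2995]
eef_rot: [-0.0, 0.995, 0.1, -0.001]
ft_force: [0.5, -1.4, -0.4]
opening: 0.0002
```

Run:
```python
from h import *
o=arm.observe();im=arm.get_image("wrist");np.save("w1.npy",np.r_[o["ee_pos"],o["eef_rot"]])
cv2.imwrite("pics/w1.png",im[:,:,::-1])
print(proj(cam("wrist",o),[[.458,.2167,.045],[.564,.238,.062]]))
```

```text
[[309.83897772 136.13690174]
 [308.71243441  25.10027467]]
```

View pics/w1.png

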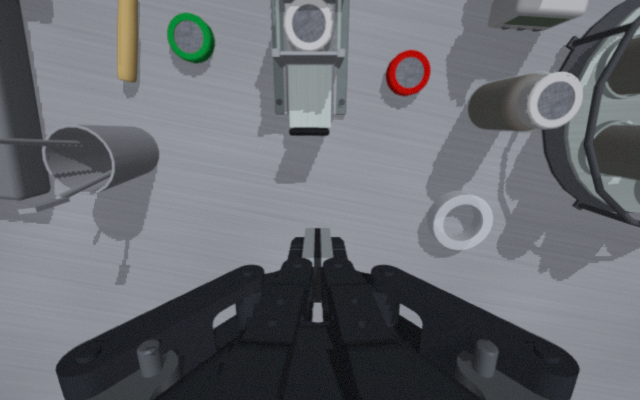

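```bash
python3 - <<'E'
from h import *
a=np.load("w1.npy");c=cam("wrist",dict(ee_pos=a[:3],eef_rot=a[3:]))
l,r=onz(c,(290,134),.066),onz(c,(329.5,134),.066);print("pad top outer",l,r,np.linalg.norm(l-r),(l+r)/2);v=l-r;print(np.degrees(np.arctan2(v[1],v[0]))-90)
cp=onz(c,(308.5,25),.062);print("cap3",cp);v=cp-(l+r)/2;print(np.hypot(*v[:2]),np.degrees(np.arctan2(v[1],v[0])))
for n,p,z in(("ml",(285,51),.077),("mr",(347,51),.077)):print(n,onz(c,p,z))
print("cup rim",onz(c,(75,130),.09),onz(c,(115,160),.09),"tool tip",onz(c,(25,205),.16),onz(c,(25,205),.1),"sparejar",onz(c,(554,100),.101),"tape",onz(c,(463,222),.024))
E
python3 - <<'E'
import cv2
w=cv2.imread("pics/w1.png")
cv2.imwrite("pics/w1c.png",cv2.resize(w[0:150,250:370],(480,600),interpolation=cv2.INTER_CUBIC))
E
```

```text
pad top outer [0.4573174  0.23774589 0.066     ] [0.46572287 0.19612898 0.066     ] 0.0424572649481485 [0.46152013 0.21693744 0.066     ]
11.418565935942638
cap3 [0.56404419 0.23822177 0.062     ]
0.10471009706746796 11.72819890795188
ml [0.5337727  0.25487615 0.077     ]
mr [0.54554744 0.19657915 0.077     ]
cup rim [0.42078594 0.44330349 0.09      ] [0.3984556  0.40486601 0.09      ] tool tip [0.3681343  0.42567707 0.16      ] [0.33643379 0.48692504 0.1       ] sparejar [0.53760399 0.00240038 0.101     ] tape [ 0.38689132 -0.00474446  0.024     ]
```

View pics/w1c.png

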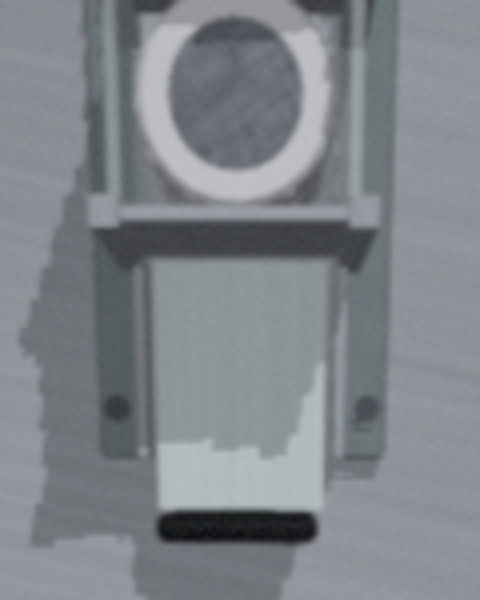

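```bash
python3 -c "
from h import *
go(.420,.2086,.106,11.5)"
```

```text
t 2.2 pos [0.4122 0.197  0.2996] yaw 11.34 q [ 0.06  0.16 -0.62  2.    0.11  1.01 -1.99] F [-0.6  0.2  0.1] op 0.0001
ROW [ 1.01 -0.97 19.36] -0.003
```

>>> arm_command(rows=[1, -1, 5, 0, 1, -1, 10, 0, 1, -1, 14, 0, 1, -1, 17, 0, 1, -1, 19.3, 0, 1, -1, 19.3, 0, 1, -1, 19.3, 0])

```text
clock: 2.9
ee_pos: [0.4204, 0.2077, 0.1072]
eef_rot: [0.0, 0.995, 0.098, -0.001]
ft_force: [-0.9, -0.1, 1.2]
opening: 0.0
```

Run:
```python
from h import *
o=arm.observe();im=arm.get_image("wrist");cv2.imwrite("pics/w2.png",im[:,:,::-1])
s=arm.get_image("side");cv2.imwrite("pics/s2.png",cv2.resize(s[220:340,220:380,::-1],(800,600),interpolation=cv2.INTER_CUBIC))
go(.420,.2086,.106,11.5)
```

```text
t 3.0 pos [0.4207 0.2084 0.108 ] yaw 11.28 q [-0.1   0.5  -0.5   2.12  0.41  0.62 -2.26] F [ 0.5 -0.4  0.1] op 0.0001
ROW [-0.06 -0.03  0.19] -0.004
```

View pics/w2.png

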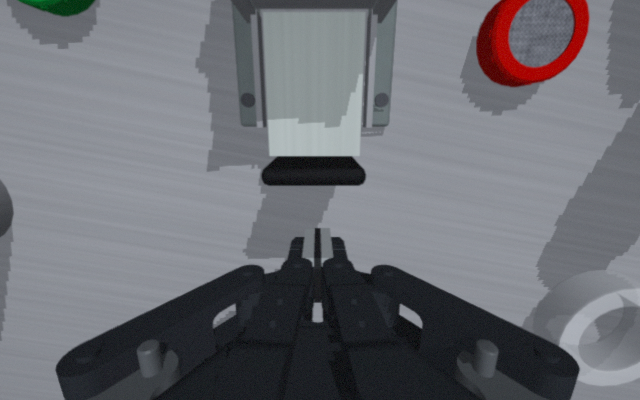

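View pics/s2.png

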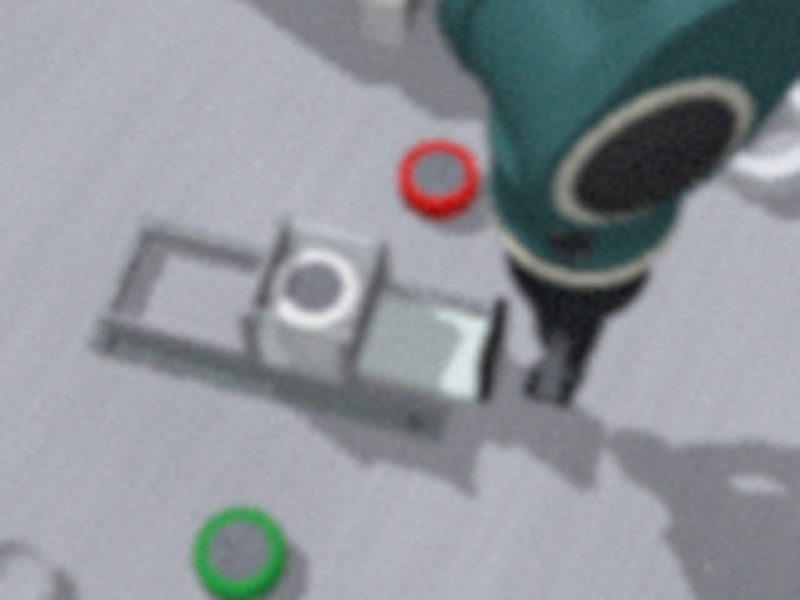

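>>> arm_command(rows=[1.2, 0, 0.2, 0, 2.4, 0, 0.2, 0, 3, 0, 0.2, 0, 3.5, 0, 0.2, 0, 4, 0, 0.2, 0, 4.6, 0, 0.2, 0, 5.2, 0, 0.2, 0, 5.8, 0, 0.2, 0, 6.4, 0, 0.2, 0, 7, 0, 0.2, 0])

```text
clock: 4.0
ee_pos: [0.4893, 0.2221, 0.1059]
eef_rot: [0.0, 0.995, 0.098, -0.0]
ft_force: [-6.0, -2.4, 3.8]
opening: -0.0
```

Run:
```python
from h import *
o=arm.observe();im=arm.get_image("wrist");cv2.imwrite("pics/w3.png",im[:,:,::-1])
go(.420+.096*.98,.2086+.096*.1994,.106,11.5)
```

```text
t 4.05 pos [0.4901 0.2222 0.1059] yaw 11.26 q [-0.1   0.59 -0.48  1.95  0.42  0.7  -2.21] F [-4.2 -2.2  1. ] op 0.0003
ROW [ 2.46 -0.08 -0.01] -0.004
```

View pics/w3.png

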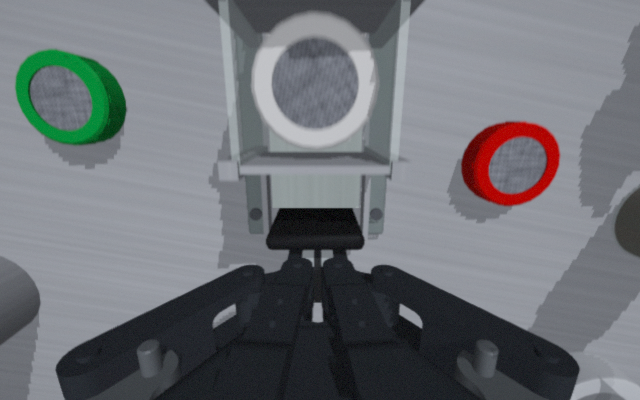

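>>> arm_command(rows=[0.5, 0, 0, 0, 1, 0, 0, 0, 1.5, 0, 0, 0, 1.9, 0, 0, 0, 2.2, 0, 0, 0, 2.2, 0, 0, 0])

```text
clock: 4.65
ee_pos: [0.5115, 0.2265, 0.1057]
eef_rot: [-0.0, 0.995, 0.098, -0.0]
ft_force: [-6.1, -2.7, 3.7]
opening: -0.0001
```

Run:
```python
from h import *
o=arm.observe();im=arm.get_image("wrist");cv2.imwrite("pics/w4.png",im[:,:,::-1])
go(.420+.096*.98,.2086+.096*.1994,.106,11.5)
```

```text
t 4.7 pos [0.5114 0.2265 0.1057] yaw 11.27 q [-0.1   0.62 -0.48  1.9   0.42  0.72 -2.19] F [-5.9 -2.4  3.1] op 0.0002
ROW [ 0.29 -0.07 -0.03] -0.004
```

View pics/w4.png

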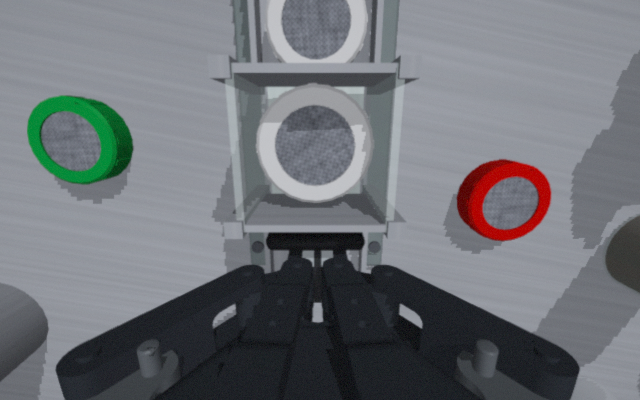

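>>> arm_command(rows=[0.15, 0, 0, 0, 0.3, 0, 0, 0, 0.45, 0, 0, 0, 0.45, 0, 0, 0])

```text
clock: 5.1
ee_pos: [0.5147, 0.2272, 0.1054]
eef_rot: [0.0, 0.995, 0.098, -0.002]
ft_force: [-10.8, -3.6, 8.1]
opening: 0.0001
```

Run:
```python
from h import *
o=arm.observe();im=arm.get_image("wrist");cv2.imwrite("pics/w5.png",im[:,:,::-1])
go(.420+.096*.98,.2086+.096*.1994,.106,11.5)
```

```text
t 5.15 pos [0.5147 0.2272 0.1054] yaw 11.3 q [-0.1   0.63 -0.48  1.89  0.42  0.73 -2.19] F [-10.7  -3.6   6.2] op -0.0002
ROW [-0.05 -0.07 -0.06] -0.003
```

View pics/w5.png

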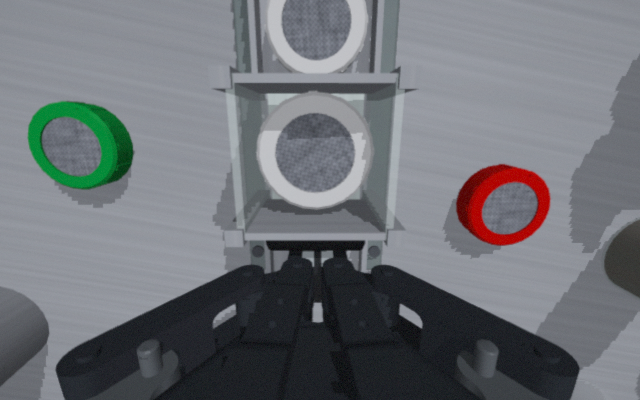

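>>> arm_command(rows=[0.15, 0, 0, 0, 0.3, 0, 0, 0, 0.3, 0, 0, 0])

```text
clock: 5.45
ee_pos: [0.5151, 0.2274, 0.1049]
eef_rot: [0.002, 0.995, 0.099, -0.004]
ft_force: [-24.0, -6.0, 17.0]
opening: 0.0002
```

Run:
```python
from h import *
im=arm.get_image("wrist");cv2.imwrite("pics/w6.png",im[:,:,::-1])
s=arm.get_image("side");cv2.imwrite("pics/s6.png",cv2.resize(s[220:340,220:380,::-1],(800,600),interpolation=cv2.INTER_CUBIC))
```

```text
(no output)
```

View pics/w6.png

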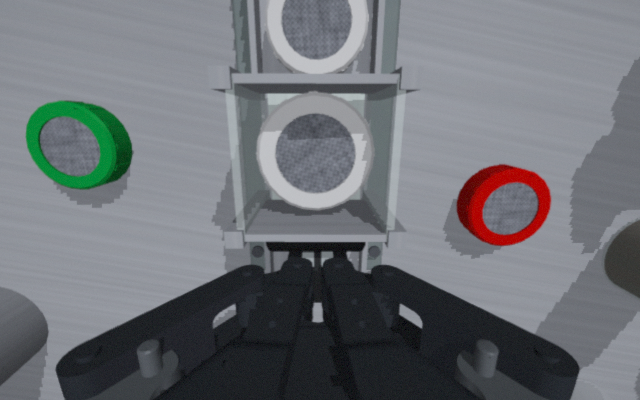

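View pics/s6.png

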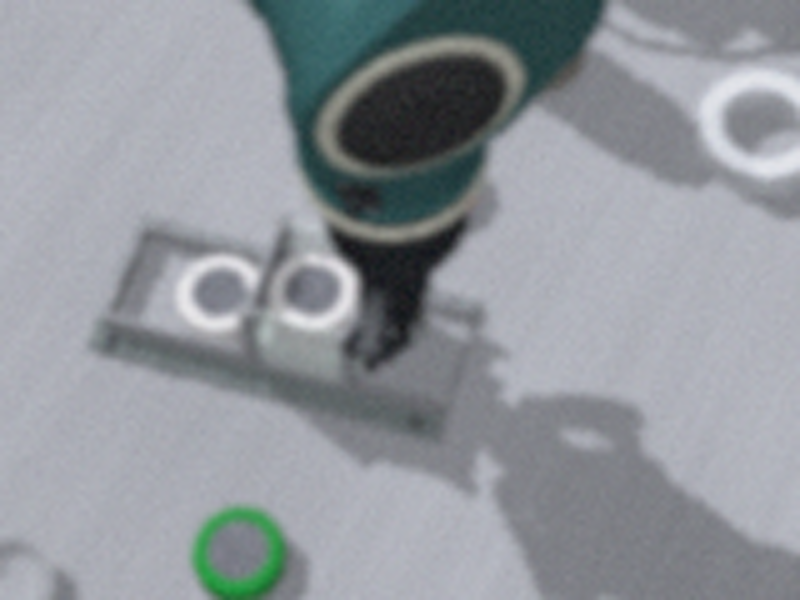

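>>> arm_command(rows=[-1, 0, 0, 0, -2, 0, 0, 0, -3, 0, 0, 0, -4, 0, 0, 0, -5, 0, 0, 0, -6, 0, 0, 0, -7, 0, 0, 0, -8, 0, 0, 0, -9, 0, -0.5, 0, -9.5, 0, -1, 0])

```text
clock: 6.55
ee_pos: [0.4212, 0.2086, 0.1162]
eef_rot: [0.002, 0.995, 0.099, -0.004]
ft_force: [0.2, -0.2, 0.4]
opening: -0.0001
```

```bash
python3 -c "
from h import *
go(.45,.15,.33,11.5)"
```

```text
t 6.55 pos [0.4212 0.2086 0.1162] yaw 11.38 q [-0.09  0.49 -0.51  2.11  0.39  0.65 -2.24] F [ 0.2 -0.2  0.4] op -0.0001
ROW [  1.48   6.36 -21.38] -0.002
```

Rise straight and look at the tray from above.

>>> arm_command(rows=[0, 0, -5, 0, 0, 0, -10, 0, 0, 0, -15, 0, 3, 0, -19, 0, 6, 0, -21, 0, 10, 0, -21, 0, 10, 0, -21, 0, 10, 0, -21, 0])

```text
clock: 7.35
ee_pos: [0.5209, 0.2293, 0.3251]
eef_rot: [0.001, 0.995, 0.099, -0.005]
ft_force: [-0.3, -0.3, 0.2]
opening: 0.0002
```

Run:
```python
from h import *
o=arm.observe();im=arm.get_image("wrist");cv2.imwrite("pics/w7.png",im[:,:,::-1]);np.save("w7.npy",np.r_[o["ee_pos"],o["eef_rot"]])
s=arm.get_image("side");cv2.imwrite("pics/s7.png",cv2.resize(s[220:340,220:380,::-1],(800,600),interpolation=cv2.INTER_CUBIC))
go(.5743,-.2003,.33,13.8)
```

```text
t 7.45 pos [0.5201 0.2293 0.3254] yaw 11.42 q [ 0.02  0.36 -0.61  1.71  0.22  1.15 -2.03] F [ 0.7 -0.2  0.5] op -0.0002
ROW [-3.2  43.19 -0.33] -0.042
```

View pics/w7.png

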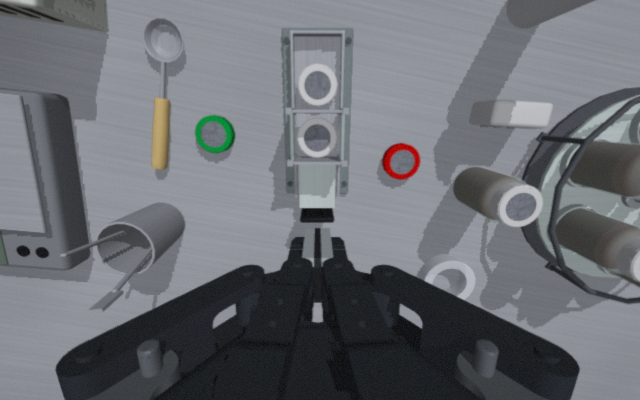

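View pics/s7.png

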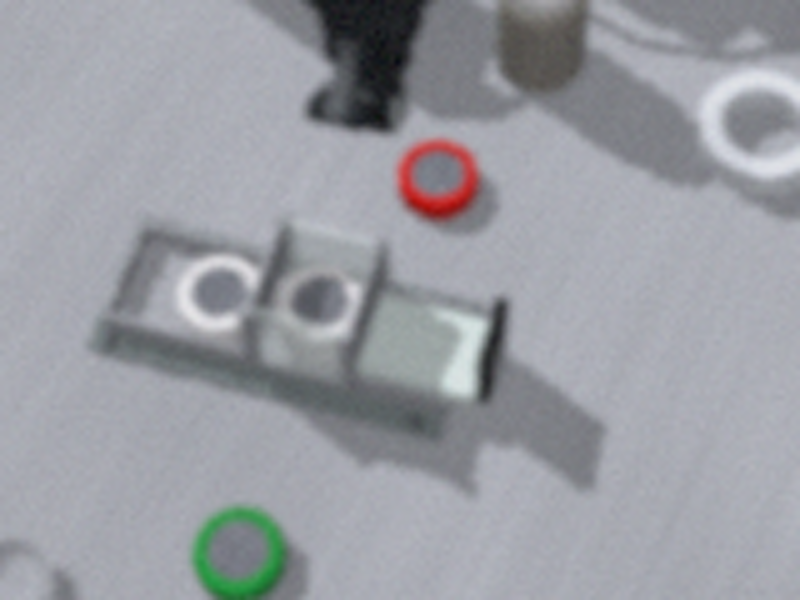

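Run:
```python
from h import *
a=np.load("w7.npy");c=cam("wrist",dict(ee_pos=a[:3],eef_rot=a[3:]))
im=cv2.imread("pics/w7.png")
x0,y0=290,55;k=im[y0:108,x0:345];m=((k.min(2)>170)).astype(np.uint8)
cs=max(cv2.findContours(m,0,2)[0],key=cv2.contourArea);e=cv2.fitEllipse(cs);print("ellipse",e)
for z in(.025,):
    P=np.array([onz(c,p[0]+[x0,y0],z)[:2] for p in cs]);print(cv2.fitEllipse((P*1e3).astype(np.float32)), P.mean(0))
cv2.imwrite("pics/w7c.png",cv2.resize(im[20:225,270:365],(278,600),interpolation=cv2.INTER_CUBIC))
t=arm.camera_model  # no call
```

```text
ellipse ((27.182140350341797, 28.843355178833008), (37.4600715637207, 40.70813751220703), 178.2130889892578)
((625.7700805664062, 250.56692504882812), (46.72029495239258, 47.33018493652344), 112.70150756835938) [0.62592299 0.2504005 ]
```

View pics/w7c.png

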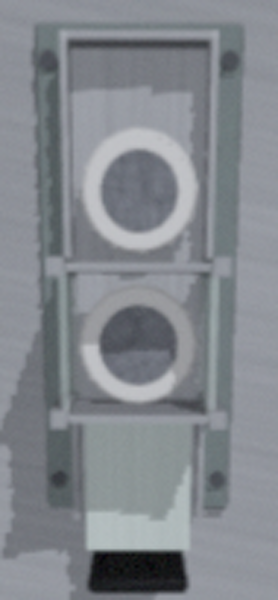

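>>> arm_command(rows=[-3.2, 43.2, -0.3, -0.04, -3.2, 43.2, -0.3, -0.04, -3.2, 43.2, -0.3, -0.04, -3.2, 43.2, -0.3, -0.04, -3.2, 43.2, -0.3, -0.04, -3.2, 43.2, -0.3, -0.04, -3.2, 43.2, -0.3, -0.04, -3.2, 43.2, -0.3, -0.04, -3.2, 43.2, -0.3, -0.04, -3.2, 43.2, -0.3, -0.04], jaw=1)

```text
clock: 8.45
ee_pos: [0.5731, -0.2054, 0.3295]
eef_rot: [0.002, 0.993, 0.116, -0.005]
ft_force: [-0.4, 0.2, -0.1]
opening: 0.0856
```

Run:
```python
from h import *
go(.5743,-.2003,.33,13.8)
o=arm.observe();im=arm.get_image("wrist");cv2.imwrite("pics/w8.png",im[:,:,::-1]);np.save("w8.npy",np.r_[o["ee_pos"],o["eef_rot"]])
```

```text
t 8.45 pos [ 0.5731 -0.2054  0.3295] yaw 13.36 q [ 0.62  0.4  -0.43  1.61  0.18  1.18 -1.19] F [-0.4  0.2 -0.1] op 0.0856
ROW [ 0.23 -0.47 -0.05] -0.008
```

View pics/w8.png

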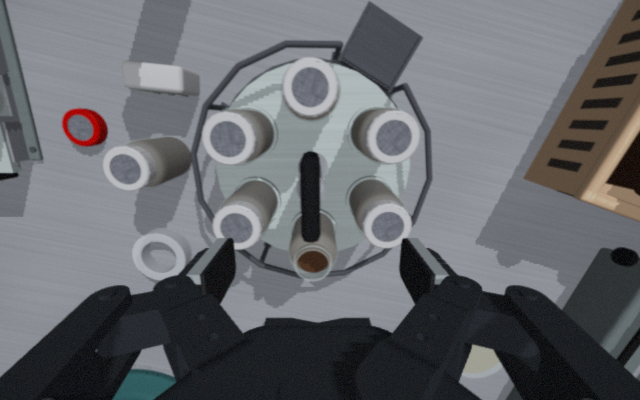

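Run:
```python
from h import *
a=np.load("w8.npy");c=cam("wrist",dict(ee_pos=a[:3],eef_rot=a[3:]))
im=cv2.imread("pics/w8.png")
k=im[140:250,290:335];m=(k.max(2)<50).astype(np.uint8)
cs=max(cv2.findContours(m,0,2)[0],key=cv2.contourArea).reshape(-1,2)+[290,140]
P=np.array([onz(c,p.astype(float),.194)[:2] for p in cs]);print("handle rect",cv2.minAreaRect((P*1e3).astype(np.float32)))
caps=np.array([onz(c,p,.135)[:2] for p in((311,86),(388,136),(387,226),(238,227),(230,137))]);jar=onz(c,(313,261),.132)[:2]
P=np.vstack([caps,jar]);A=np.c_[2*P,np.ones(6)];x=np.linalg.lstsq(A,(P**2).sum(1),rcond=None)[0];C=x[:2];print("C",C,np.sqrt(x[2]+C@C))
ang=np.degrees(np.arctan2(*(P-C).T[::-1]));print(ang%60)
# shelf: corners far (368,2),(424,37)  near (340,58),(398,92)
S=[onz(c,p,.032)[:2] for p in((370,2),(424,38))];N=[onz(c,p,.032)[:2] for p in((339,57),(392,91))]
for Q in(S,N):
    mm=(Q[0]+Q[1])/2;v=mm-C;w=Q[0]-Q[1];print(Q,np.hypot(*w),np.hypot(*v),np.degrees(np.arctan2(v[1],v[0])),np.degrees(np.arctan2(w[1],w[0]))-90)
for i in(0,1):v=S[i]-N[i];print(np.hypot(*v),np.degrees(np.arctan2(v[1],v[0])))
g=[onz(c,p,.072)[:2] for p in((341,44),(403,87))]
v=sum(g)/2-C;print("rail ends",g,np.linalg.norm(g[0]-g[1]),np.degrees(np.arctan2(v[1],v[0])))
cv2.imwrite("pics/w8c.png",cv2.resize(im[0:120,320:440],(600,600),interpolation=cv2.INTER_CUBIC))
```

```text
handle rect ((578.8306884765625, -197.68777465820312), (71.82345581054688, 14.430215835571289), 13.452807426452637)
C [ 0.57672836 -0.1981321 ] 0.08797242677202147
[12.96815179 15.50937665 13.27942818 14.76899038 12.71668797 14.40898811]
[array([ 0.77661956, -0.21986495]), array([ 0.75598235, -0.29278322])] 0.07578237839274864 0.19830298952991182 -17.06460807919474 -15.802485990022674
[array([ 0.71286492, -0.19965911]), array([ 0.69086281, -0.27377071])] 0.07730861532656268 0.13094856626305448 -17.13600981608813 -16.534996013813682
0.0668799721981693 -17.585034250573333
0.06783826447865432 -16.27586141842654
rail ends [array([ 0.71750924, -0.19732381]), array([ 0.69204939, -0.27504098])] 0.08178118337298919 -16.549298185123096
```

View pics/w8c.png

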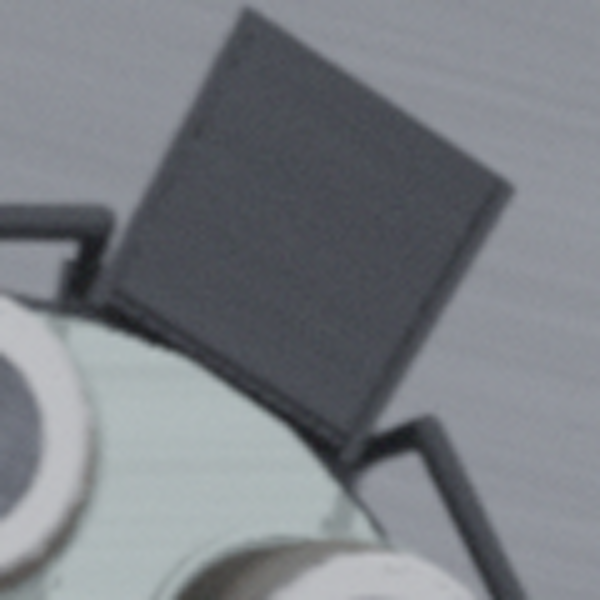

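```bash
python3 -c "
from h import *
go(.5765,-.1988,.227,13.6)"
```

```text
t 8.5 pos [ 0.5734 -0.2023  0.3296] yaw 13.53 q [ 0.62  0.4  -0.43  1.61  0.18  1.18 -1.19] F [-0.4  1.1  0.1] op 0.0856
ROW [ 0.48 -0.29 10.26] -0.001
```

>>> arm_command(rows=[0.4, -0.3, 3, 0, 0.4, -0.3, 6, 0, 0.4, -0.3, 8.5, 0, 0.4, -0.3, 10.2, 0, 0.4, -0.3, 10.2, 0])

```text
clock: 9.0
ee_pos: [0.5746, -0.1972, 0.226]
eef_rot: [0.001, 0.993, 0.119, -0.006]
ft_force: [-0.4, -0.4, 0.9]
opening: 0.0854
```

Run:
```python
from h import *
go(.5765,-.1988,.227,13.6)
o=arm.observe();im=arm.get_image("wrist");cv2.imwrite("pics/w9.png",im[:,:,::-1])
s=arm.get_image("side");cv2.imwrite("pics/s9.png",cv2.resize(s[100:230,270:430,::-1],(738,600),interpolation=cv2.INTER_CUBIC))
```

```text
t 9.0 pos [ 0.5746 -0.1972  0.226 ] yaw 13.64 q [ 0.59  0.5  -0.41  1.71  0.24  0.99 -1.25] F [-0.4 -0.4  0.9] op 0.0854
ROW [ 0.14  0.2  -0.1 ] 0.001
```

View pics/w9.png

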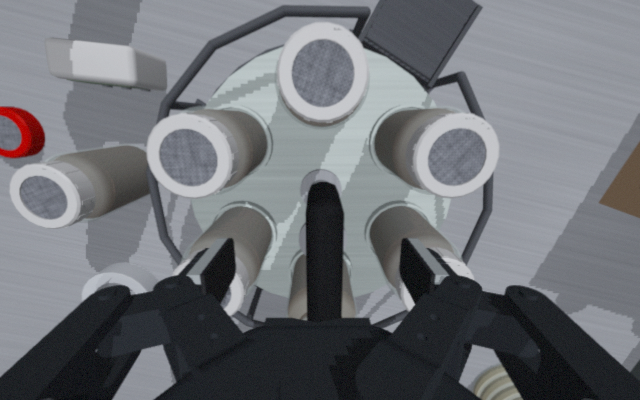

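View pics/s9.png

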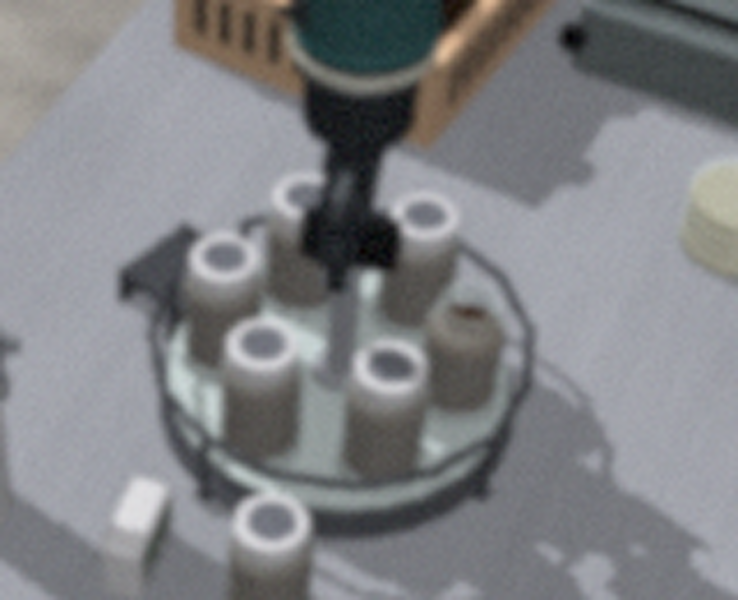

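>>> arm_command(rows=[0.1, 0.2, 0, 0, 0.1, 0.2, 0, 0])

```text
clock: 9.3
ee_pos: [0.5778, -0.1996, 0.2299]
eef_rot: [0.002, 0.993, 0.119, -0.003]
ft_force: [0.2, -0.2, 0.3]
opening: 0.0854
```

>>> arm_command(rows=[0, 0, 0, 0, 0, 0, 0, 0, 0, 0, 0, 0, 0, 0, 0, 0, 0, 0, 0, 0, 0, 0, 0, 0, 0, 0, 0, 0, 0, 0, 0, 0], jaw=0)

```text
clock: 10.1
ee_pos: [0.5777, -0.1994, 0.23]
eef_rot: [0.002, 0.993, 0.119, -0.004]
ft_force: [-4.1, 2.7, 5.3]
opening: 0.0152
```

Run:
```python
from h import *
go(.5765,-.1988,.227,13.6);print(arm.observe()["moment"])
o=arm.observe();im=arm.get_image("wrist");cv2.imwrite("pics/w10.png",im[:,:,::-1])
```

```text
t 10.1 pos [ 0.5777 -0.1994  0.23  ] yaw 13.62 q [ 0.59  0.5  -0.41  1.7   0.24  0.99 -1.24] F [-4.1  2.7  5.3] op 0.0152
ROW [-0.1  -0.09  0.3 ] 0.0
[ 0.66489495  0.73699239 -0.06561047]
```

View pics/w10.png

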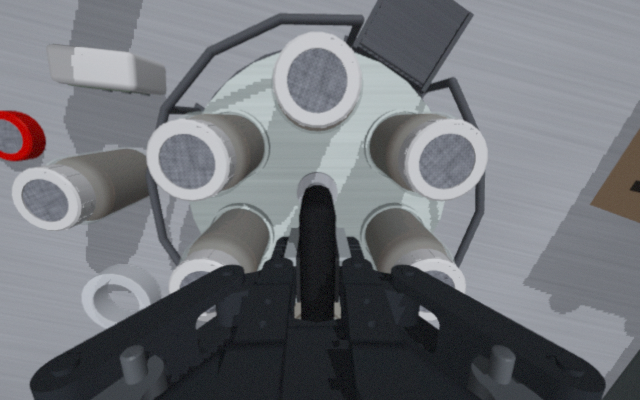

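>>> arm_command(rows=[0, 0, 0, -0.04, 0, 0, 0, -0.1, 0, 0, 0, -0.17, 0, 0, 0, -0.24, 0, 0, 0, -0.31, 0, 0, 0, -0.38, 0, 0, 0, -0.45, 0, 0, 0, -0.5, 0, 0, 0, -0.5, 0, 0, 0, -0.5])

```text
clock: 11.15
ee_pos: [0.5772, -0.1983, 0.23]
eef_rot: [0.0, 0.933, 0.361, -0.004]
ft_force: [-10.1, 8.8, 9.2]
opening: 0.0155
```

Run:
```python
from h import *
go(.5765,-.1988,.227,163.6);print(arm.observe()["moment"])
```

```text
t 11.15 pos [ 0.5772 -0.1983  0.23  ] yaw 42.33 q [ 0.67  0.52 -0.52  1.7   0.3   1.01 -0.79] F [-10.1   8.8   9.2] op 0.0155
ROW [-0.08 -0.01  0.3 ] -2.117
[1.36728905 1.68278658 0.00717546]
```

>>> arm_command(rows=[0, -0.1, 0, -0.04, 0, -0.1, 0, -0.1, 0, -0.1, 0, -0.18, 0, -0.09, 0, -0.26, 0, -0.09, 0, -0.34, 0, -0.08, 0, -0.42, 0, -0.08, 0, -0.5, 0, -0.08, 0, -0.55, 0, -0.08, 0, -0.6, 0, -0.08, 0, -0.6])

```text
clock: 12.15
ee_pos: [0.576, -0.1975, 0.2301]
eef_rot: [-0.002, 0.784, 0.621, -0.005]
ft_force: [-14.2, 5.1, 10.5]
opening: 0.0153
```

Run:
```python
from h import *
go(.5765,-.1988,.227,163.6);o,M,y=st();print(o["moment"],M.T@o["ft_force"])
```

```text
t 12.15 pos [ 0.576  -0.1975  0.2301] yaw 76.83 q [ 0.76  0.55 -0.65  1.7   0.39  1.03 -0.26] F [-14.2   5.1  10.5] op 0.0153
ROW [-0.12  0.08  0.31] -1.514
[ 0.43823085  1.53815029 -0.07478908] [  1.68822186 -15.09409527 -10.35550045]
```

>>> arm_command(rows=[0, -0.15, -0.05, -0.04, 0, -0.15, -0.05, -0.1, 0, -0.15, -0.05, -0.18, 0, -0.15, -0.05, -0.26, 0, -0.15, -0.05, -0.34, 0, -0.15, -0.05, -0.42, 0, -0.15, -0.05, -0.5, 0, -0.15, -0.05, -0.55, 0, -0.15, -0.05, -0.6, 0, -0.15, -0.05, -0.6])

```text
clock: 13.15
ee_pos: [0.5744, -0.1976, 0.2302]
eef_rot: [-0.003, 0.565, 0.825, -0.004]
ft_force: [-2.3, -1.9, -3.6]
opening: 0.0154
```

Run:
```python
from h import *
go(.5765,-.1988,.227,163.6);o,M,y=st();print(o["moment"],M.T@o["ft_force"])
```

```text
t 13.15 pos [ 0.5744 -0.1976  0.2302] yaw 111.24 q [ 0.85  0.59 -0.79  1.7   0.47  1.06  0.28] F [-2.3 -1.9 -3.6] op 0.0154
ROW [-0.19  0.15  0.32] -0.914
[-0.29807246 -0.57252979 -0.03933512] [-0.9205801  -2.82454333  3.64718179]
```

>>> arm_command(rows=[0, 0, 0, -0.04, 0, 0, 0, -0.1, 0, 0, 0, -0.18, 0, 0, 0, -0.26, 0, 0, 0, -0.34, 0, 0, 0, -0.42, 0, 0, 0, -0.5, 0, 0, 0, -0.55, 0, 0, 0, -0.6, 0, 0, 0, -0.6])

```text
clock: 14.15
ee_pos: [0.5734, -0.1985, 0.2301]
eef_rot: [-0.005, 0.296, 0.955, -0.004]
ft_force: [-15.6, -3.4, 9.9]
opening: 0.0151
```

Run:
```python
from h import *
go(.5765,-.1988,.227,163.6);o,M,y=st();print(o["moment"],M.T@o["ft_force"])
```

```text
t 14.15 pos [ 0.5734 -0.1985  0.2301] yaw 145.55 q [ 0.93  0.64 -0.92  1.7   0.57  1.1   0.81] F [-15.6  -3.4   9.9] op 0.0151
ROW [-0.28  0.15  0.3 ] -0.315
[-0.23589796  2.19908034 -0.10267463] [ 11.03200922 -11.71408329  -9.70289538]
```

>>> arm_command(rows=[0.08, -0.1, -0.05, -0.04, 0.08, -0.1, -0.05, -0.1, 0.08, -0.1, -0.05, -0.17, 0.08, -0.1, -0.05, -0.24, 0.08, -0.1, -0.05, -0.28, 0.08, -0.1, -0.05, -0.3, 0.08, -0.1, -0.05, -0.3, 0.08, -0.1, -0.05, -0.3])

```text
clock: 14.95
ee_pos: [0.5728, -0.1993, 0.2301]
eef_rot: [-0.005, 0.151, 0.989, -0.003]
ft_force: [10.0, -2.6, -13.1]
opening: 0.0152
```

Run:
```python
from h import *
go(.5765,-.1988,.227,163.6);o,M,y=st();print(o["moment"],M.T@o["ft_force"])
im=arm.get_image("wrist");cv2.imwrite("pics/w11.png",im[:,:,::-1]);np.save("w11.npy",np.r_[o["ee_pos"],o["eef_rot"]])
t=arm.get_image("top");cv2.imwrite("pics/t11.png",t[:,:,::-1]);cv2.imwrite("pics/t11c.png",cv2.resize(t[135:245,310:420,::-1],(600,600),interpolation=cv2.INTER_CUBIC))
s=arm.get_image("side");cv2.imwrite("pics/s11.png",s[:,:,::-1]);cv2.imwrite("pics/s11c.png",cv2.resize(s[100:230,270:430,::-1],(738,600),interpolation=cv2.INTER_CUBIC))
```

```text
t 14.95 pos [ 0.5728 -0.1993  0.2301] yaw 162.63 q [ 0.97  0.67 -0.98  1.7   0.62  1.12  1.07] F [ 10.   -2.6 -13.1] op 0.0152
ROW [-0.34  0.16  0.31] -0.017
[-0.40741676 -2.55331559  0.07598407] [-10.38825007   0.60578874  13.03734381]
```

View pics/w11.png

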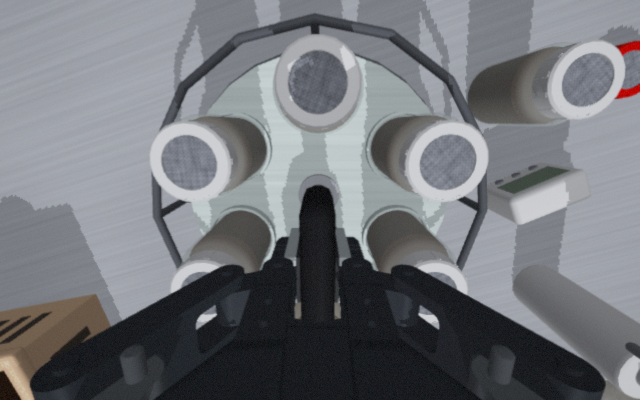

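View pics/t11c.png

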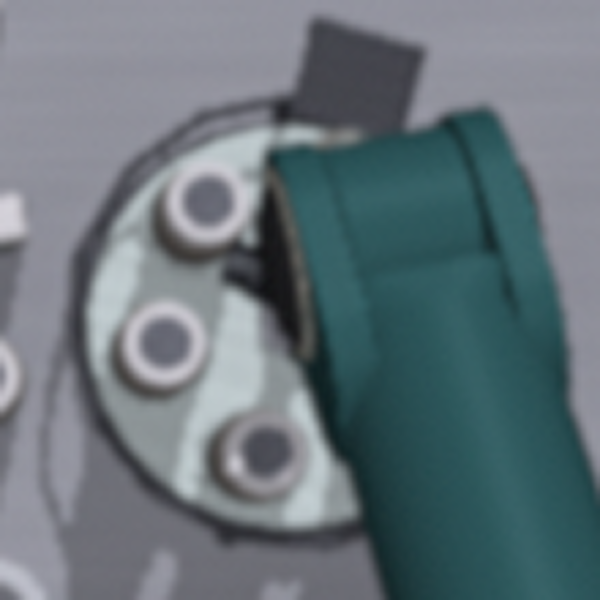

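View pics/s11c.png

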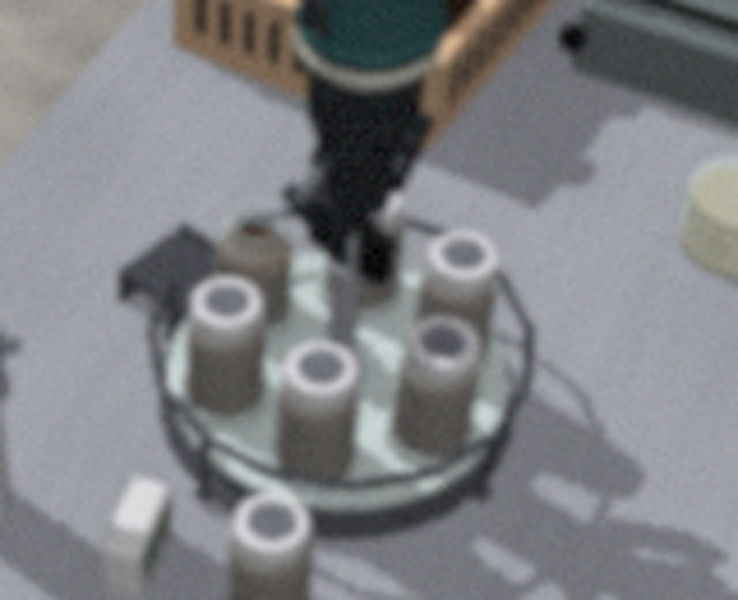

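Run:
```python
from h import *
def shelf(c,im,x0,y0,x1,y1,hi,name):
    k=im[y0:y1,x0:x1];m=((k.max(2)<hi)&(k.max(2)>40)).astype(np.uint8)
    m=cv2.morphologyEx(m,cv2.MORPH_OPEN,np.ones((5,5) if name=="top" else (9,9)))
    cs=max(cv2.findContours(m,0,1)[0],key=cv2.contourArea).reshape(-1,2)+[x0,y0]
    P=np.array([onz(c,p.astype(float),.032)[:2] for p in cs])*1e3
    r=cv2.minAreaRect(P.astype(np.float32));print(name,r);return np.array(r[0])/1e3
t=cam("top")
for f in("top0","t11"):
  im=cv2.imread(f"pics/{f}.png")
  p=shelf(t,im,355,130,395,170,90,"top")
  v=p-[.5743,-.2003];print(f,np.hypot(*v),np.degrees(np.arctan2(v[1],v[0])))
a=np.load("w8.npy");c=cam("wrist",dict(ee_pos=a[:3],eef_rot=a[3:]))
p=shelf(c,cv2.imread("pics/w8.png"),320,0,440,110,100,"w8")
v=p-[.5767,-.1981];print(np.hypot(*v),np.degrees(np.arctan2(v[1],v[0])))
C=np.array([.5743,-.2003])
k=600/110;f=lambda p:((p[0]+.5)/k-.5+310,(p[1]+.5)/k-.5+135)
for q in((209,202),(164,342),(266,450)):
    P=onz(t,f(q),.135)[:2]-C;print("cap",np.hypot(*P),np.degrees(np.arctan2(P[1],P[0]))%60)
s=cam("side")
# side view initial/final cap angles with cap ring centres
def sd(q,z):
    kx=738/160;ky=600/130;u=((q[0]+.5)/kx-.5+270,(q[1]+.5)/ky-.5+100);return onz(s,u,z)[:2]
I=np.array([sd(q,.135) for q in((303,195),(426,215),(389,367),(263,343),(223,257))])
F=np.array([sd(q,.135) for q in((227,301),(320,367),(443,341),(464,254))])
jar=sd((255,231),.132)
A=np.vstack([I,F]);x=np.linalg.lstsq(np.c_[2*A,np.ones(len(A))],(A**2).sum(1),rcond=None)[0];Cs=x[:2];print("side C",Cs,np.sqrt(x[2]+Cs@Cs))
an=lambda P:np.degrees(np.arctan2(*(P-Cs).T[::-1]))
print(an(I)%60,an(F)%60,"jar",an(jar[None]),np.linalg.norm(jar-Cs))
sh=[sd(q,.032) for q in((184,229),(122,275))];m=(sh[0]+sh[1])/2-Cs;print("shelf far",sh,np.linalg.norm(sh[0]-sh[1]),np.linalg.norm(m),np.degrees(np.arctan2(m[1],m[0])))
```

```text
top ((731.9552001953125, -244.10548400878906), (74.52725982666016, 66.75824737548828), 78.05767059326172)
top0 0.163627878363891 -15.528285402333607
top ((724.6343994140625, -244.41592407226562), (74.03437042236328, 84.534912109375), 85.18732452392578)
t11 0.1566736940393529 -16.354429628979016
w8 ((732.9801025390625, -245.14186096191406), (79.18450164794922, 70.34599304199219), 74.35430145263672)
0.16320663936366056 -16.752315778981103
cap 0.0888144841330249 42.71874368598944
cap 0.09021384777431304 42.80074453720137
cap 0.08922953134167833 42.50634985678815
side C [ 0.57366889 -0.19921669] 0.09039996662583025
[15.14144717 13.3098196  12.81053636 13.98195763 14.66117335] [43.30817444 42.56960954 42.56508533 42.50152971] jar [-10.69716871] 0.08189139361835712
shelf far [array([ 0.75085244, -0.28663307]), array([ 0.77022928, -0.21656762])] 0.07269545328654513 0.1940751951406769 -15.65916314944605
```

Run:
```python
from h import *
from scipy.ndimage import map_coordinates,gaussian_filter
def edge(c,g,p,q,z,n=25,half=5):
    p=np.array(p,float);q=np.array(q,float);d=(q-p)/np.linalg.norm(q-p);nn=np.array([-d[1],d[0]])
    s=np.arange(-half,half+.01,.1);out=[]
    for f in np.linspace(.15,.85,n):
        b=p+f*(q-p);X=b+s[:,None]*nn
        v=map_coordinates(g,[X[:,1],X[:,0]],order=1);dv=np.abs(np.gradient(v));i=dv.argmax();out.append(b+s[i]*nn)
    P=np.array([onz(c,u,z)[:2] for u in out]);
    vx,vy,x0,y0=cv2.fitLine((P*1e3).astype(np.float32),cv2.DIST_HUBER,0,.01,.01).ravel()
    ang=np.degrees(np.arctan2(vy,vx));r=np.abs((P*1e3-[x0,y0])@[-vy,vx]);return ang,np.array([x0,y0])/1e3,np.median(r)
a=np.load("w8.npy");c=cam("wrist",dict(ee_pos=a[:3],eef_rot=a[3:]))
g=gaussian_filter(cv2.cvtColor(cv2.imread("pics/w8.png"),6).astype(float),.7)
f=lambda x,y:((x+.5)/5-.5+320,(y+.5)/5-.5)
for nm,p,q in(("left",f(243,10),f(112,275)),("far",f(247,7),f(510,185)),("right",f(513,190),f(375,430))):
    print("w8",nm,edge(c,g,p,q,.032))
t=cam("top");g0=cv2.cvtColor(cv2.imread("pics/top0.png"),6).astype(float)
g1=cv2.cvtColor(cv2.imread("pics/t11.png"),6).astype(float)
k=600/110;f=lambda x,y:((x+.5)/k-.5+310,(y+.5)/k-.5+135)
for nm,p,q in(("left",f(315,18),f(295,100)),("far",f(317,18),f(426,48)),("right",f(426,48),f(403,140))):
    print("top",nm,edge(t,gaussian_filter((g0+g1)/2,.6) if nm!="right" else gaussian_filter(g0,.6),p,q,.032,half=3))
```

```text
w8 left (np.float32(-16.223457), array([ 0.74533415, -0.21002539], dtype=float32), np.float64(0.16644152420768196))
w8 far (np.float32(73.73699), array([ 0.7673449 , -0.25519904], dtype=float32), np.float64(0.10718561459033064))
w8 right (np.float32(-16.331743), array([ 0.7213677 , -0.28247744], dtype=float32), np.float64(0.11021634480946622))
top left (np.float32(-13.267129), array([ 0.74860626, -0.21091259], dtype=float32), np.float64(0.5248091901707737))
top far (np.float32(72.648895), array([ 0.76563114, -0.25568303], dtype=float32), np.float64(0.5194873561085294))
top right (np.float32(-16.785093), array([ 0.7256415, -0.2834338], dtype=float32), np.float64(0.4215167750220819))
```

>>> arm_command(rows=[-0.04, 0, 0.03, -0.01, -0.04, 0, 0.03, -0.02, -0.04, 0, 0.03, -0.02, -0.04, 0, 0.03, -0.02, -0.04, 0, 0.03, -0.02])

```text
clock: 15.6
ee_pos: [0.5729, -0.1993, 0.2301]
eef_rot: [-0.005, 0.142, 0.99, -0.003]
ft_force: [-9.5, 0.8, 8.7]
opening: 0.0152
```

Run:
```python
from h import *
go(.5765,-.1988,.227,163.73);o,M,y=st();print(o["moment"],M.T@o["ft_force"])
im=arm.get_image("wrist");cv2.imwrite("pics/w12.png",im[:,:,::-1]);c=cam("wrist",o)
t=arm.get_image("top");cv2.imwrite("pics/t12c.png",cv2.resize(t[135:245,310:420,::-1],(600,600),interpolation=cv2.INTER_CUBIC))
# cap ellipses in wrist view
C=o["ee_pos"][:2]
for (x0,y0,x1,y1) in((265,30,370,135),(148,115,232,205),(412,115,492,205)):
    k=im[y0:y1,x0:x1];m=(k.min(2)>165).astype(np.uint8);cs=max(cv2.findContours(m,0,1)[0],key=cv2.contourArea)
    e=cv2.fitEllipse(cv2.convexHull(cs));P=onz(c,(e[0][0]+x0,e[0][1]+y0),.135)[:2]-C
    print(np.round(e[0]+np.array([x0,y0]),1),np.round(e[1],1),np.hypot(*P).round(4),(np.degrees(np.arctan2(P[1],P[0]))%60).round(2))
```

```text
t 15.6 pos [ 0.5729 -0.1993  0.2301] yaw 163.69 q [ 0.97  0.67 -0.98  1.7   0.62  1.12  1.09] F [-9.5  0.8  8.7] op 0.0152
ROW [-0.33  0.15  0.3 ] -0.001
[0.31543313 0.97121887 0.06533873] [ 9.40758234 -1.92678105 -8.64134792]
[326.2  88. ] [ 90.3 110.6] 0.0851 40.01
[189.9 162.4] [76.5 87.7] 0.0877 44.38
[446.4 162.5] [75.5 89.5] 0.0888 42.66
```

View pics/t12c.png

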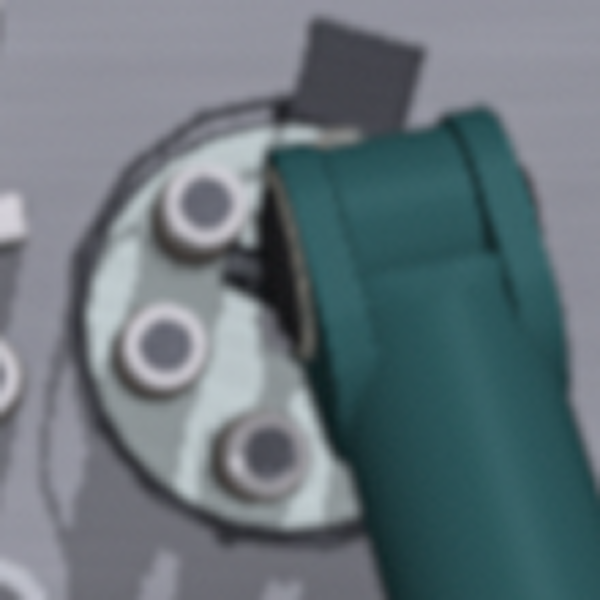

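View pics/w12.png

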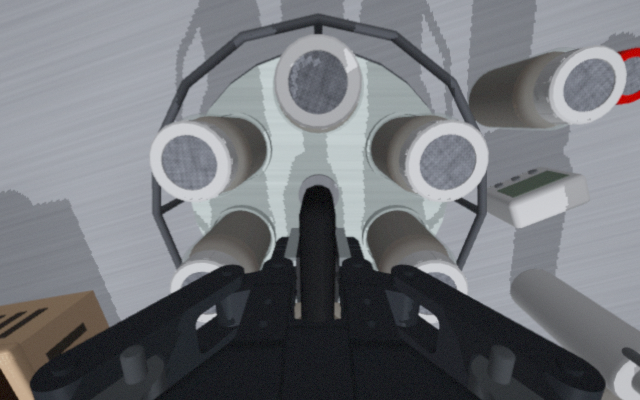

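>>> arm_command(rows=[0.02, 0, -0.02, 0, 0.02, 0, -0.02, 0, 0.02, 0, -0.02, 0, 0.02, 0, -0.02, 0, 0.02, 0, -0.02, 0])

```text
clock: 16.2
ee_pos: [0.5729, -0.1993, 0.2301]
eef_rot: [-0.005, 0.142, 0.99, -0.003]
ft_force: [6.0, -0.4, -9.7]
opening: 0.015
```

Run:
```python
from h import *
go(.5765,-.1988,.227,163.73)
t=arm.get_image("top");cv2.imwrite("pics/t13.png",t[:,:,::-1])
s=arm.get_image("side");cv2.imwrite("pics/s13.png",s[:,:,::-1])
```

```text
t 16.2 pos [ 0.5729 -0.1993  0.2301] yaw 163.68 q [ 0.97  0.67 -0.98  1.7   0.62  1.12  1.09] F [ 6.  -0.4 -9.7] op 0.015
ROW [-0.34  0.15  0.31] -0.001
```

View pics/t13.png

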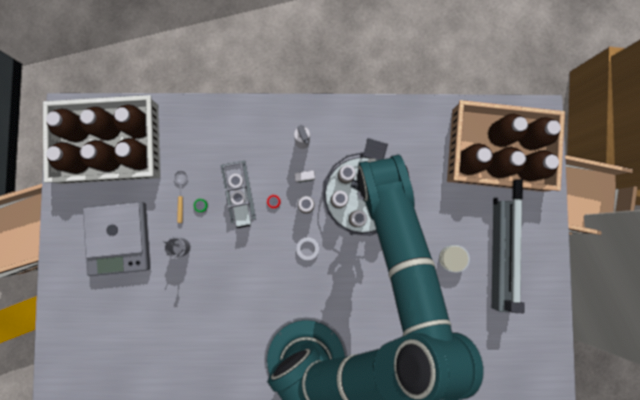

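View pics/s13.png

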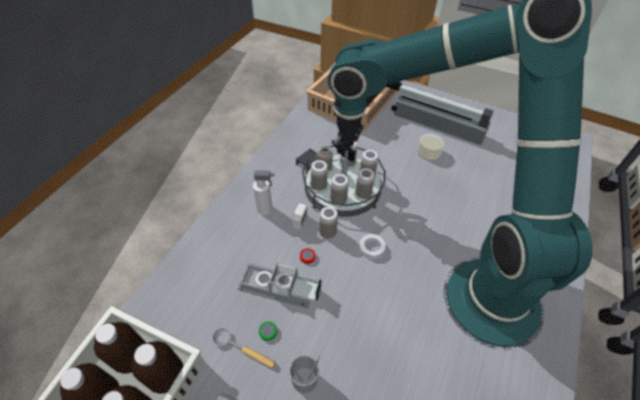

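The bystanders are at the same pixels as at the start. The cap lies in the tray at (236,180) in the top view, and the slide is back at rest. The uncapped jar stands at the shelf with the handle gripped, so I'm handing in.

```bash
python3 -c "
from cell import arm
print(arm.close_job())"
```

```text
the job is handed in; nothing more can be done
None
```

The job is done and handed in at about 16 s of the 72 s. One fresh cap is in the tray, the uncapped jar stands in the guard rail's opening, and the gripper still holds the carousel's handle.

- **Cap:** I pushed the slide in with the closed fingers to its end stop, where the force rose to about 25 N with no further travel. After I let go, the slide sprang back and the next cap dropped in the magazine. The ejected cap lies flat: its outline measures 46.7 x 47.3 mm at the height of a flat cap's top, so it is round, though a little under the true 50 mm.
- **Carousel:** I gripped the handle and turned it 150° counterclockwise. The jar is at about -16.3°, and the opening is at -16.27° from three edges of the take-off shelf in the wrist view.
- **Hold:** The handle is held at 15 mm opening with about 11 N of leftover load. The highest reading I saw was about 30 N, at the slide's end stop.
- **Bystanders:** They look unmoved in the last top and side pictures, and the gripper did not touch the uncapped jar.

Some checks disagreed:
- **Opening's direction:** coarser estimates ranged from -15.4° to -17.6°, and edge fits in the blurrier top view from -13.3° to -17.3°.
- **Carousel angle:** the last wrist check from a pair of caps gave a jar angle about 0.2° off target. A third cap's outline fit was bad, so I ignored it.
- **Jar in the side view:** a rough reading of the half-hidden jar put it near -11°, at a radius of 82 mm instead of 90 mm. I did not trust it.

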